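# Seat the yellow-grip sensor card in the gauge interface

### The arm

A 6-joint arm with a two-finger parallel gripper is mounted at the origin on the work surface. World frame = base frame: x ahead of the robot, y to its left, z up, the work surface at z = 0. Lengths are in m, angles in rad, forces in N, time in s.
With the tool pointing down it reaches from about 0.425 to 0.95 m from the base axis. Payload 3.5 kg.
Tool frame: the origin (TCP) lies at the very end of the fingers, on their centre line; the grasp point (between the pads) lies 19 mm behind it (ctrl.grip_point_offset is the distance from the TCP to the grasp point, in m); z points along the fingers, y is the line along which they close (so a half turn about z gives the same grasp; the last joint's range is limited). The gripper opens to 85 mm and grips with 20 to 120 N. Pads are 22 mm wide; open, the fingers measure 114 mm over their backs; the gripper's body (76 mm by 85 mm) begins 54 mm behind the grasp point. The pads swing forward as they close: fully open they stand 13 mm farther back than shut.
Start: joints at [1.162, 0.286, 1.577, -0, 1.279, -0.15], TCP at [0.173, 0.653, 0.231] pointing down, gripper open.
Joint ranges: [-2.77, 2.77], [-0.9, 2.22], [0.21, 2.48], [-1.53, 4.67], [0.24, 2.81], [-2.84, 2.84]. Speed limits (rad/s): [2.79, 2.79, 3.14, 3.14, 3.14, 3.14].

### API

Orientations are given as a unit quaternion [x, y, z, w].
In Python, from plant import ctrl gives the robot as it stands. The module is installed in compiled form; this text tells all that it offers.
- The arm moves only by the shell command python3 -m pendant 'ROWS' [OPENING] [FORCE]. ROWS is JSON, a list of rows, each an object of numbers: "dx", "dy", "dz": the shift along the tool's x, y, z in cm; "twist": the turn about the tool's z in degrees. A call has 1 to 10 rows; each row is the pose to reach, as a shift and turn from the pose commanded when the call began, along the tool's axes at that moment; what a row does not reach only later rows make up. A row lasts 1/8 s, in which the tool goes at most 62.5 mm and 10.7 degrees, less where a joint would pass 70% of its speed; a pose out of reach is approached as far as the arm can. A call with a gripper value outside its range is refused whole. OPENING is the opening in per cent of the stroke, from 0 (shut) to 100 (fully open), set as the call begins (- or left out, the last holds). The fingers move at their own pace and stop on an object; FORCE is the grip in N (left out, the last holds). Time passes only in rows, so rows that repeat a pose let the fingers close. It gives the time, the measured TCP pose, the force, the opening and the grip force at its end, in the units of the state.
- ctrl.get_state(): the state, without advancing time (a new reading comes with each control period).
- ctrl.read_camera(name): name is "scene" or "top" or "wrist"; returns a dict with "img" (384x512x3 uint8, red, green, blue), "depth" (384x512 float32, m along the optical axis (not along the pixel's ray), 0 where there is no reading), "camera_matrix" (3x3 intrinsics, pixels), "distortion" ([k1, k2, p1, p2, k3] as OpenCV has them; the pictures are not rectified), "xyz" and "rotation" of the camera in the world; the wrist camera has in their place "tool_from_camera" (4x4, takes a point from camera to tool coordinates, whose origin is the TCP and whose axes are the flange's). Camera axes: x right, y up, looking along -z (the intrinsics and any distortion apply to the point x, -y, -z); pixel columns grow to the right and rows downward; lengths in m; the calibration is good to about 2 mm. A picture is of the moment at which its call begins: read the wrist's pose just before it.
- ctrl.sign_off(): hands the job in; it is judged then, once.
The state is a dict: "time": time; "qpos": joint angles; "dq": joint speeds; "joint_efforts": joint torques, N m; "eef_pos": TCP position; "tcp_rot": TCP orientation; "contact_force": force on the tool from outside, world axes, zero at the start; "wrist_torque": the same for the moment, N m; "opening": opening from 0.0 (shut) to 1.0 (fully open); "finger_force": force on a finger pad.
Only numpy, scipy, OpenCV 4.12 (cv2) and the standard library are available. Lean on these libraries where they do the work, as an engineer would, in place of code of your own. Each camera call takes 0.05 s, during which the arm holds its last target. There are 200 camera calls.

### The job

Take the sensor card with the yellow grip and slide it along the two black guides of the grey card bay, gold edge first, until it reaches the white connector. Then swing both orange levers fully home behind it, so that they press the card fully in, and let go of everything.

Things in the scene. Friction and masses are not known exactly. Their poses are not given: they have to be found in the camera images.
- board: Sensor card to load: flat green board 100 (x) x 90 (y) x 5 mm, 0.15-0.3 kg. Origin: centre of underside; z up, x to its gold edge. Above the origin stands the YELLOW grip, a block 24 (x) x 20 (y) mm, top 60 mm above the underside: grasp it from above. Aluminium panel 70 wide, 20 mm high, on the rear edge; other parts under 13 mm. A twin card with a red grip lies near: not wanted.
- dock: Card bay, fixed: grey base 150 mm wide from x = -85, its floor 10 mm above the bench; blue housing, 60 mm high, from x = 120 to 178. Origin: at bench level on the centre line, below the rear face of a seated card. x: the way the card slides in; y left; z up. Fully seated, the card's origin is at x = 50, y = 0 (4 mm play), z = 10 mm and its x along the bay's x.
- guides (a point): Point on the bay's centre line and floor (bay x = 40 mm), between the starts of the black guides; axes as the bay. Walls 25 mm high, 98 mm apart, flared to 114 mm apart 32 mm before here. From 2 to 50 mm past here, 8 mm wide lips lie over the card's edges, 11 mm above the floor: lower the card to the floor with its origin about 80 mm before here (gold edge 30 before), then slide it in +x.
- connector (a point): Middle of the face of the white sprung connector that the gold edge meets: at rest 88 mm from the bay's origin along x (card origin then at x = 38 mm), 17.5 mm above the bench. It yields along x, 2 N at first touch, 7 N when the card is fully seated 12 mm on, and pushes the card back out if the levers do not hold it.
- lever_left (a joint): Orange lever, rad, upright axis at bay x = -11, y = 62 mm. 0: home, points to -y across behind the card. Grows as it opens: 1.57 points to -x, more turns outwards. Stays where left; stiff: 6 N at the knob, up to 12 N in the last 0.4 rad where its nose pushes the card in. Arm 10 mm wide, 15-27 mm above the bench; knob 50 mm from the axis, 14 mm wide, top at 42 mm: push its outer side.
- lever_right (a joint): The same lever at the right, mirrored: axis at bay x = -11, y = -62 mm; 0 is home, pointing to +y across behind the card; 1.57 points to -x, more turns outwards (-y). Knob 50 mm from the axis. Both levers start open, at 1.6 to 2.1 rad.
There are look-alikes about, which are no part of the job. Leave any blue look-alike of the board alone.

How it is judged:
By the outcome, as a careful person would: the job done as asked, in the order asked, and still so for the second after the job is handed in, with the robot touching nothing.
It also fails if it takes over 58 s, if anything falls off the work surface, if the arm or the gripper's body presses on something with over 40 N, if the wrist force passes 120 N, or if a joint passes its speed limit or range.

## Working session

There is one attempt and no reset: what is moved stays moved. The work goes in short steps, Python scripts to look and compute and a shell command to move; the robot and the scene stay as the last step left them, time stands still between calls to the robot, and variables do not carry over. Pictures are saved under pics/ and viewed, at most 10 in all, crops included, and the job is handed in when it is done.

```bash
mkdir -p pics; cat > h.py <<'E'
import numpy as np, cv2
from plant import ctrl
from scipy.spatial.transform import Rotation as R
def shot(name):
    s=ctrl.get_state(); c=ctrl.read_camera(name)
    if name=="wrist":
        T=np.eye(4); T[:3,:3]=R.from_quat(s["tcp_rot"]).as_matrix(); T[:3,3]=s["eef_pos"]
        T=T@np.array(c["tool_from_camera"]); c["p"]=T[:3,3]; c["R"]=T[:3,:3]
    else:
        c["p"]=np.array(c["xyz"]); r=np.array(c["rotation"]); c["R"]=r if r.shape==(3,3) else R.from_quat(r).as_matrix()
    return c
def ray(c,uv):
    uv=np.array(uv,float).reshape(-1,1,2)
    n=cv2.undistortPoints(uv,np.array(c["camera_matrix"]),np.array(c["distortion"])).reshape(-1,2)
    d=np.c_[n[:,0],-n[:,1],-np.ones(len(n))]
    return d
def onplane(c,uv,z):
    d=ray(c,uv)@c["R"].T
    return c["p"]+d*((z-c["p"][2])/d[:,2])[:,None]
def bydepth(c,uv):
    d=ray(c,uv); uv=np.array(uv,int).reshape(-1,2)
    return c["p"]+(d*c["depth"][uv[:,1],uv[:,0]][:,None])@c["R"].T
def save(c,f,crop=None,k=1):
    im=c["img"][:,:,::-1]
    if crop: u0,v0,u1,v1=crop; im=im[v0:v1,u0:u1]
    cv2.imwrite("pics/"+f,cv2.resize(im,None,fx=k,fy=k,interpolation=cv2.INTER_CUBIC))
def blobs(c,lo,hi,amin=20):
    h=cv2.cvtColor(c["img"],cv2.COLOR_RGB2HSV); m=cv2.inRange(h,np.array(lo),np.array(hi))
    n,l,st,ce=cv2.connectedComponentsWithStats(m)
    return m,l,[(i,st[i].tolist(),ce[i].round(1)) for i in range(1,n) if st[i,4]>=amin]
E
python3 - <<'E'
from h import *
import pickle
for n in("top","scene"):
    c=shot(n); print(n,c["p"],c["R"].round(2).tolist(),c["camera_matrix"]); save(c,n+"1.png",k=1.5); pickle.dump(c,open(n+".pkl","wb"))
    for nm,lo,hi in(("yel",(22,120,100),(35,255,255)),("org",(6,150,120),(20,255,255))):
        for i,s,ce in blobs(c,lo,hi)[2]: print(nm,s,ce,bydepth(c,[ce]).round(3))
s=ctrl.get_state();print(s)
E
```

```text
top [ 0.27164136 -0.03684399  1.12929889] [[-0.03, 0.98, -0.2], [-1.0, -0.03, 0.0], [-0.0, 0.2, 0.98]] [[425.61249898   0.         252.3352538 ]
 [  0.         425.61249898 193.87613041]
 [  0.           0.           1.        ]]
yel [276, 138, 8, 12, 77] [279.5 142.9] [[ 0.626 -0.114  0.06 ]]
yel [330, 174, 19, 6, 36] [338.7 176.9] [[ 0.543 -0.275  0.004]]
yel [274, 185, 18, 3, 37] [282.8 186.4] [[ 0.521 -0.121  0.005]]
yel [280, 195, 9, 12, 94] [283.8 200.4] [[ 0.472 -0.118  0.061]]
yel [373, 250, 13, 9, 88] [380.  254.6] [[ 0.327 -0.351  0.063]]
yel [296, 255, 10, 11, 71] [300.5 260.1] [[ 0.32  -0.153  0.06 ]]
org [200, 179, 10, 20, 82] [204.8 189.3] [[0.515 0.087 0.028]]
org [147, 184, 13, 22, 112] [153.1 195.5] [[0.502 0.225 0.027]]
scene [ 1.1072725  -0.3644765   1.12310542] [[0.49, -0.73, 0.47], [0.87, 0.41, -0.27], [0.0, 0.54, 0.84]] [[499.90975988   0.         250.95008641]
 [  0.         499.90975988 187.09554935]
 [  0.           0.           1.        ]]
yel [0, 64, 35, 47, 759] [16.5 92.7] [[-0.11  -0.464  0.051]]
yel [168, 147, 9, 19, 126] [172.7 155.5] [[ 0.331 -0.159 
[... 464 characters left out ...]
29]]
{'time': 0.1, 'qpos': array([ 1.16199133e+00,  2.87108267e-01,  1.57803076e+00,  5.21478699e-06,
        1.27861483e+00, -1.49987125e-01]), 'dq': array([ 0.00028182, -0.00299128, -0.00221746,  0.0011944 ,  0.0020984 ,
       -0.00071366]), 'joint_efforts': array([ 1.07498279e-03, -4.07295263e+01, -2.93699384e+01, -1.08186182e-04,
        3.38161008e-03,  3.61803707e-07]), 'eef_pos': array([0.17247995, 0.65197411, 0.23006462]), 'tcp_rot': array([ 1.29048717e-01,  9.91637666e-01, -1.03801054e-03, -3.00402579e-04]), 'contact_force': array([-0.24007457, -0.02221373, -0.45597091]), 'wrist_torque': array([0.00151669, 0.07897918, 0.02320859]), 'finger_force': 0.0, 'opening': 1.002726247613046}
```

View pics/top1.png

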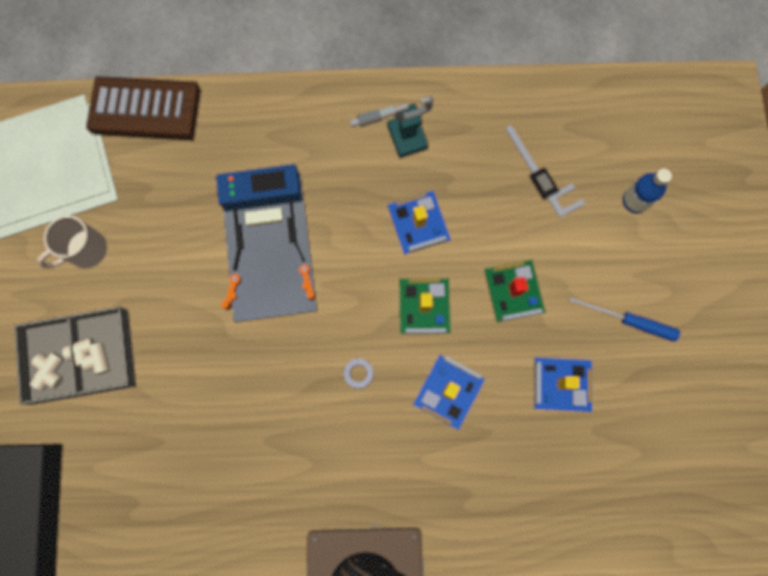

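View pics/scene1.png

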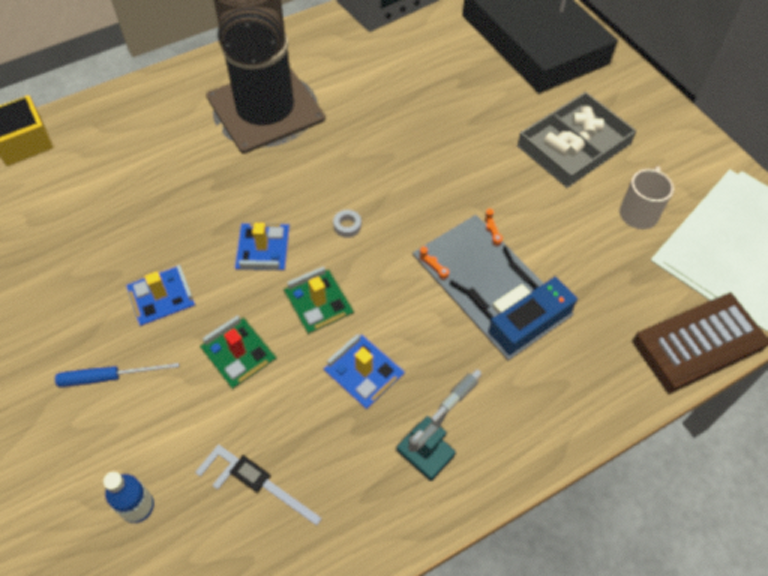

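Look-alikes (top picture, 512-px scale): blue cards with yellow grips at (279,143), (300,260) and (380,255); a green card with red grip at (346,190); a green card with **yellow** grip at (284,200). I choose the last one and check it in a crop.

```bash
cat >> h.py <<'E'
def go(xyz,yaw_y=None):
    """print dx,dy,dz (cm), twist (deg) to bring the TCP to xyz with tool y along world heading yaw_y (rad, mod pi)"""
    s=ctrl.get_state(); M=R.from_quat(s["tcp_rot"]).as_matrix(); d=M.T@(np.array(xyz)-s["eef_pos"])*100
    t=0
    if yaw_y is not None:
        v=M.T@np.array([np.cos(yaw_y),np.sin(yaw_y),0]); t=np.degrees(np.arctan2(-v[0],v[1])); t=(t+90)%180-90
    print("dx %.2f dy %.2f dz %.2f twist %.1f"%(*d,t)); return d,t
E
python3 - <<'E'
from h import *
import pickle
for n in("top","scene"):
    c=pickle.load(open(n+".pkl","rb"))
    if n=="top": save(c,"crop_card.png",(240,160,390,290),4)
    m,l,b=blobs(c,(45,80,30),(85,255,200),200)
    for i,s,ce in b:
        p=onplane(c,np.argwhere(l==i)[:,::-1],0.005)[:,:2]
        r=cv2.minAreaRect((p*1000).astype(np.float32)); print(n,"green",s,np.round(r[0],1),np.round(r[1],1),round(r[2],1))
    m,l,b=blobs(c,(100,80,30),(125,255,255),200)
    for i,s,ce in b: print(n,"blue",s,bydepth(c,[ce]).round(3))
    m,l,b=blobs(c,(100,15,50),(125,110,170),300)
    for i,s,ce in b:
        p=onplane(c,np.argwhere(l==i)[:,::-1],0.01)[:,:2]
        r=cv2.minAreaRect((p*1000).astype(np.float32)); print(n,"grey",s,np.round(r[0],1),np.round(r[1],1),round(r[2],1))
c=ctrl.read_camera("wrist"); print(np.round(c["tool_from_camera"],3).tolist(),c["camera_matrix"][0][0])
go([0.50,0.16,0.36],np.pi/2)
E
```

```text
top green [324, 174, 39, 40, 671] [ 497.5 -282. ] [95.8 87.4] 9.3
top green [267, 186, 33, 36, 707] [ 474.5 -119.6] [86.1 95.5] 88.2
top blue [145, 110, 55, 30, 992] [[0.682 0.17  0.064]]
top blue [424, 116, 20, 19, 246] [[ 0.65  -0.509  0.094]]
top blue [259, 128, 41, 41, 735] [[ 0.618 -0.112  0.032]]
top blue [415, 209, 38, 18, 295] [[ 0.42  -0.514  0.025]]
top blue [276, 237, 46, 49, 940] [[ 0.32  -0.151  0.063]]
top blue [357, 239, 38, 35, 824] [[ 0.326 -0.345  0.029]]
top grey [148, 127, 62, 87, 3072] [575.7 159.8] [224.5 146.2] 7.3
scene green [213, 180, 22, 34, 335] [471.4 -93.8] [53.1 97.6] 76.7
scene green [190, 188, 21, 34, 288] [ 474.3 -148.8] [41.7 97.6] 80.9
scene green [134, 212, 50, 47, 697] [ 496.7 -283. ] [98.9 88.5] 9.4
scene blue [157, 149, 36, 31, 540] [[ 0.331 -0.161  0.016]]
scene blue [85, 178, 44, 39, 706] [[ 0.34  -0.354  0.013]]
scene blue [326, 185, 58, 51, 1170] [[0.705 0.158 0.062]]
scene blue [216, 224, 53, 48, 880] [[ 0.64  -0.124  0.029]]
scene blue [37, 245, 42, 13, 361] [[ 0.427 -0.518  0.024]]
scene blue [71, 317, 24, 24, 366] [[ 0.675 -0.516  0.097]]
[[0.001, 0.949, 0.314, 0.081], [1.0, -0.001, 0.0, -0.001], [0.001, 0.314, -0.949, -0.143], [0.0, 0.0, 0.0, 1.0]] 309.13982654038256
dx -44.25 dy -39.21 dz -12.92 twist -14.8
```

View pics/crop_card.png

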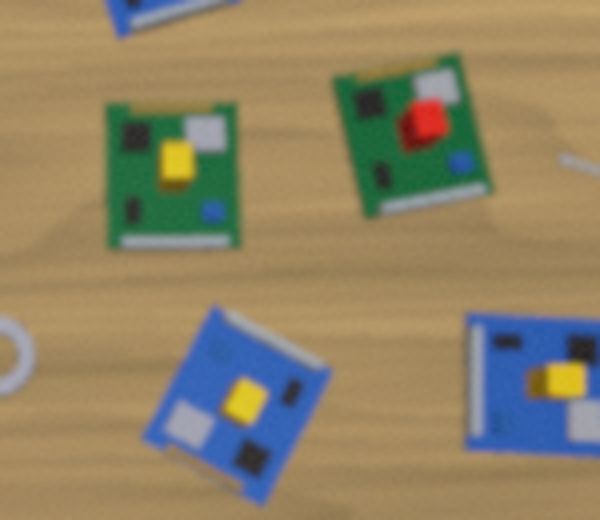

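Crop: green board, yellow grip at crop (177,160), gold edge away from the robot, panel at (175,241). It is the right card. Now over the bay for a close look.

```bash
python3 -m pendant '[{"dx":-4.4,"dy":-3.9,"dz":-1.3,"twist":-2},{"dx":-8.8,"dy":-7.8,"dz":-2.6,"twist":-4},{"dx":-13.2,"dy":-11.7,"dz":-4,"twist":-6},{"dx":-17.6,"dy":-15.6,"dz":-5,"twist":-8},{"dx":-22,"dy":-19.6,"dz":-6.5,"twist":-10},{"dx":-26.5,"dy":-23.5,"dz":-8,"twist":-12},{"dx":-31,"dy":-27.4,"dz":-9,"twist":-13},{"dx":-35.4,"dy":-31.3,"dz":-10.4,"twist":-14},{"dx":-40,"dy":-35.2,"dz":-11.5,"twist":-14.8},{"dx":-44.2,"dy":-39.2,"dz":-12.9,"twist":-14.8}]'
python3 -m pendant '[{"dx":0},{"dx":0}]'
python3 - <<'E'
from h import *
import pickle
c=shot("wrist"); pickle.dump(c,open("w1.pkl","wb")); save(c,"w1.png",k=1.5)
for nm,lo,hi,z in(("org",(4,150,120),(20,255,255),.027),("white",(15,5,190),(40,90,255),.0175)):
    m,l,b=blobs(c,lo,hi,100)
    for i,s,ce in b:
        print(nm,s,ce,bydepth(c,[ce]).round(4))
go([0.473,-0.12,0.30],np.radians(88))
E
```

```text
time: 1.4
eef_pos: [0.5002, 0.1586, 0.3602]
tcp_rot: [0.0, 1.0, 0.0, -0.0]
contact_force: [0.6, 0.3, -0.9]
opening: 0.999
finger_force: 0.0
org [286, 124, 22, 40, 319] [296.2 142.8] [[0.5026 0.2239 0.0277]]
org [198, 133, 22, 40, 322] [208.8 151. ] [[0.5159 0.0876 0.0255]]
white [498, 40, 14, 40, 253] [507.   62.1] [[0.378  0.5368 0.0272]]
white [448, 52, 33, 43, 886] [463.9  73.9] [[0.3972 0.4697 0.0298]]
white [456, 187, 54, 51, 341] [483.2 211. ] [[0.6067 0.5303 0.054 ]]
white [240, 218, 39, 15, 444] [259.3 225. ] [[0.6436 0.1677 0.0245]]
dx 2.95 dy -27.31 dz 6.34 twist 1.6$[0]: bad value
```

View pics/w1.png

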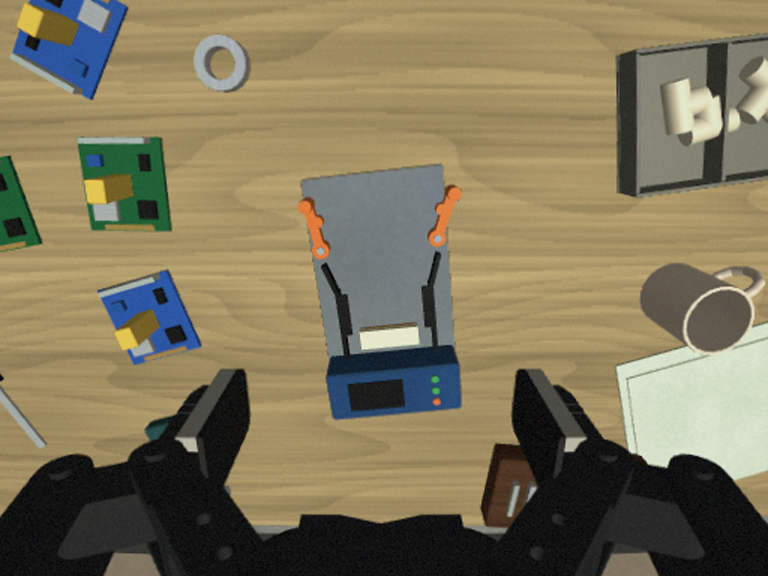

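Wrist view (768 px): the bay has its rear corners at (302,181) and (442,166), lever pivots at (320,251) and (436,240), knobs at (305,206) and (454,192), and the connector at (389,337). My card is at (124,184). Fitting the bay lines now.

```bash
cat > fit.py <<'E'
from h import *
import pickle
c=pickle.load(open("w1.pkl","rb"))
h=cv2.cvtColor(c["img"],cv2.COLOR_RGB2HSV)
print("hsv grey",h[140,250],h[170,255],"wood",h[90,250])
m=cv2.inRange(h,np.array((95,10,50)),np.array((130,90,190)))
m=cv2.morphologyEx(m,cv2.MORPH_CLOSE,np.ones((5,5)))
n,l=cv2.connectedComponents(m); k=l[140,250]
q=np.argwhere(l==k)[:,::-1]; print("bbox",q.min(0),q.max(0))
def line(pts): 
    vx,vy,x,y=cv2.fitLine(pts.astype(np.float32),cv2.DIST_HUBER,0,.01,.01).ravel(); return np.array([vx,vy]),np.array([x,y])
# rear edge: first grey pixel in each column; sides: first/last in rows
rear=np.array([(u,q[q[:,0]==u][:,1].min()-.5) for u in range(212,286)])
rows=list(range(114,124))+list(range(172,225))
L=np.array([(q[q[:,1]==v][:,0].min()-.5,v) for v in rows]); Rr=np.array([(q[q[:,1]==v][:,0].max()+.5,v) for v in rows])
res=[]
for nm,e in(("rear",rear),("imgleft",L),("imgright",Rr)):
    P=onplane(c,e,.01)[:,:2]*1000; d,p=line(P); r=(P-p)@[-d[1],d[0]]
    print(nm,d.round(4),np.degrees(np.arctan2(d[1],d[0])).round(2),p.round(1),"rms",r.std().round(2)); res.append((d,p))
def inter(a,b):
    t=np.linalg.solve(np.c_[a[0],-b[0]],b[1]-a[1]); return a[1]+t[0]*a[0]
A,B=inter(res[0],res[1]),inter(res[0],res[2]); print("corners",A.round(1),B.round(1),np.linalg.norm(A-B))
y=np.arctan2(*(-(A-B)[[0,1]]*[ -1,1])) # heading of +x = perpendicular to A->B (A is right, B left)
w=(B-A)/np.linalg.norm(B-A); x=np.array([w[1],-w[0]]); print("bay yaw",np.degrees(np.arctan2(x[1],x[0])))
o=(A+B)/2+85*x; print("origin",o)
# rivets/pivots, knobs, connector
for nm,uv,z in(("pivR",(320/1.5,251/1.5),.027),("pivL",(436/1.5,240/1.5),.027),("knR",(305/1.5,206/1.5),.042),("knL",(454/1.5,192/1.5),.042),("conn",(389/1.5,330/1.5),.025)):
    p=onplane(c,[uv],z)[0,:2]*1000; r=p-o; print(nm,p.round(1),"bay:",(r@x).round(1),(r@w).round(1))
m,l,b=blobs(c,(45,80,30),(85,255,200),200)
for i,s,ce in b:
    p=onplane(c,np.argwhere(l==i)[:,::-1],0.005)[:,:2]
    r=cv2.minAreaRect((p*1000).astype(np.float32)); print("green",s,np.round(r[0],1),np.round(r[1],1),round(r[2],1))
E
python3 fit.py
```

```text
hsv grey [ 95  22 128] [ 96  20 126] wood [ 22  99 165]
bbox [205 110] [299 231]
rear [ 0.1304 -0.9915] -82.51 [462.9 151.1] rms 0.75
imgleft [0.9627 0.2705] 15.69 [578.9 117.4] rms 27.92
imgright [0.9959 0.0902] 5.17 [554.5 230.2] rms 2.43
corners [471.3  87.2] [453.7 221.1] 135.02959
bay yaw 7.4913845
origin [546.7619  165.20067]
pivR [542.   93.9] bay: -14.0 -70.0
pivL [530.  216.4] bay: -9.9 52.9
knR [491.8  82.8] bay: -65.2 -74.6
knL [477.9 230.6] bay: -59.7 73.8
conn [634.1 167.6] bay: 86.9 -9.0
green [52, 91, 62, 63, 1997] [ 473.2 -118.4] [92.6 98.9] 89.6
green [0, 104, 28, 61, 859] [ 494.3 -242.7] [ 48.4 103.7] 76.0
```

```bash
python3 -m pendant '[{"dx":0.6,"dy":-5.4,"dz":1.3,"twist":0.4},{"dx":1.2,"dy":-11,"dz":2.6,"twist":0.8},{"dx":1.8,"dy":-16.5,"dz":3.9,"twist":1.2},{"dx":2.4,"dy":-22,"dz":5.2,"twist":1.6},{"dx":2.95,"dy":-27.4,"dz":6.4,"twist":1.6},{"dx":2.95,"dy":-27.4,"dz":6.4,"twist":1.6},{"dx":2.95,"dy":-27.4,"dz":6.4,"twist":1.6}]'
python3 - <<'E'
from h import *
import pickle
c=shot("wrist"); pickle.dump(c,open("w2.pkl","wb")); save(c,"w2.png",k=1.5)
for i,s,ce in blobs(c,(20,120,60),(35,255,255),100)[2]: print("yel",s,ce,bydepth(c,[ce]).round(4))
h=cv2.cvtColor(c["img"],cv2.COLOR_RGB2HSV)
m,l,b=blobs(c,(45,80,30),(85,255,200),200)
for i,s,ce in b:
    p=onplane(c,np.argwhere(l==i)[:,::-1],0.005)[:,:2]
    r=cv2.minAreaRect((p*1000).astype(np.float32)); print("green",s,np.round(r[0],1),np.round(r[1],1),round(r[2],1))
E
```

```text
time: 2.33
eef_pos: [0.47, -0.1131, 0.2963]
tcp_rot: [0.014, 1.0, 0.0, -0.0]
contact_force: [-0.2, 0.3, 0.3]
opening: 0.998
finger_force: 0.0
yel [202, 9, 26, 34, 552] [214.9  25.7] [[ 0.3223 -0.1528  0.0599]]
yel [30, 22, 46, 44, 857] [50.5 41.6] [[ 0.3296 -0.3445  0.0602]]
yel [242, 141, 16, 25, 388] [249.5 153.2] [[ 0.4686 -0.1187  0.0598]]
yel [232, 178, 37, 4, 124] [249.1 179.2] [[ 0.5189 -0.1216  0.0048]]
yel [131, 192, 35, 10, 118] [148.  196.4] [[ 0.5411 -0.274   0.0061]]
yel [247, 240, 33, 36, 516] [256.4 257.7] [[ 0.6179 -0.1138  0.0589]]
green [217, 113, 66, 70, 2883] [ 473.3 -119. ] [90.5 99.4] 88.7
green [99, 128, 79, 76, 2460] [ 496.1 -281.8] [99.9 91. ] 9.6
```

View pics/w2.png

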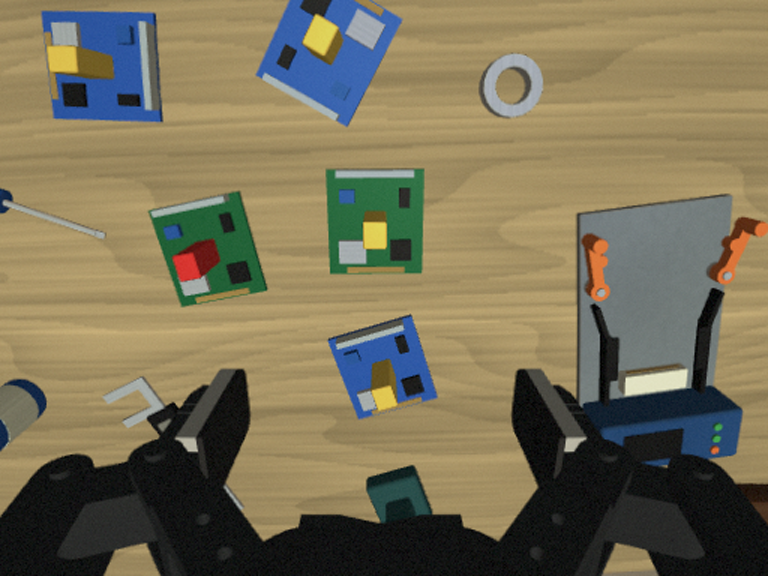

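Wrist view: my card is centred at (375,220), with its gold edge toward the bottom at (375,270). Its pose comes out at (0.4733,-0.119) with yaw -1.3°, and the size of 99x90 matches. The bay's side edges were badly masked, so I'm refitting them.

```bash
cat > fit2.py <<'E'
from h import *
import pickle
c=pickle.load(open("w1.pkl","rb")); h=cv2.cvtColor(c["img"],cv2.COLOR_RGB2HSV)
S=h[:,:,1].astype(float)
def cross(prof):  # first crossing below 60 with 3 pixels staying
    for i in range(1,len(prof)-3):
        if (prof[i:i+3]<60).all(): return i-1+(prof[i-1]-60)/(prof[i-1]-prof[i]+1e-9)
    return np.nan
rows=range(172,222)
L=np.array([(185+cross(S[v,185:260]),v) for v in rows]); Rr=np.array([(330-cross(S[v,330:250:-1]),v) for v in rows])
rear=np.array([(u,90+cross(S[90:140,u])) for u in range(206,290)])
def fit(e,z,nm):
    P=onplane(c,e[~np.isnan(e[:,0]+e[:,1])],z)[:,:2]*1000
    for _ in range(4):
        d,p=(lambda a:(a[:2],a[2:]))(cv2.fitLine(P.astype(np.float32),cv2.DIST_HUBER,0,.01,.01).ravel()); r=(P-p)@[-d[1],d[0]]; 
        k=abs(r)<max(1.,2*np.median(abs(r))); P=P[k]
    d=d*np.sign(d[np.argmax(abs(d))]); print(nm,np.degrees(np.arctan2(d[1],d[0])).round(2),p.round(1),len(P),"res",abs(r).mean().round(2)); return d,p
a=fit(rear,.01,"rear"); b=fit(L,.01,"right side"); e=fit(Rr,.01,"left side")
th=(np.arctan2(a[0][1],a[0][0])-np.pi/2,np.arctan2(b[0][1],b[0][0]),np.arctan2(e[0][1],e[0][0]))
yaw=np.mean(th); x=np.array([np.cos(yaw),np.sin(yaw)]); w=np.array([-x[1],x[0]])
print("yaws",np.degrees(th),"width",(e[1]-b[1])@w)
o=a[1]@x*x+85*x+((e[1]+b[1])/2@w)*w; print("yaw",np.degrees(yaw),"origin",o)
for i,s,ce in blobs(c,(15,5,190),(40,90,255),100)[2]:
  if 230<ce[0]<290: r=onplane(c,[ce],.0245)[0,:2]*1000-o; print("conn",r@x,r@w)
# guide walls: inner edges (black)
m=cv2.inRange(h,np.array((0,0,0)),np.array((180,255,60)))
for u0,u1,nm in((212,240,"gR"),(276,296,"gL")):
    q=np.argwhere(m[165:232,u0:u1])[:,::-1]+[u0,165]
    P=bydepth(c,q); r=P[:,:2]*1000-o; bx=r@x; by=r@w
    for s0 in range(0,100,10):
        k=(bx>=s0)&(bx<s0+10)&(P[:,2]>.015)
        if k.sum()>2: print(nm,s0,by[k].min().round(1),by[k].max().round(1),P[k,2].max().round(3))
for nm,uv,z in(("pivR",(320/1.5,251/1.5),.027),("pivL",(436/1.5,240/1.5),.027),("knR",(305/1.5,206/1.5),.042),("knL",(454/1.5,192/1.5),.042)):
    r=onplane(c,[uv],z)[0,:2]*1000-o; print(nm,(r@x).round(1),(r@w).round(1))
E
python3 fit2.py; python3 -c "
from h import *
go([0.4733,-0.119,0.12],np.radians(88.7)); go([0.4733,-0.119,0.027])"
```

```text
rear 96.24 [460.5 148.2] 84 res 0.13
right side 6.18 [598.7  87.6] 49 res 0.24
left side 6.2 [597.8 237.6] 50 res 0.19
yaws [6.2358327 6.1798534 6.198578 ] width 149.1601
yaw 6.204755 origin [545.07495 156.82283]
conn 99.12132392889701 0.11905108022268607
gR 0 -64.8 -59.8 0.026
gR 10 -63.1 -56.4 0.025
gR 20 -59.5 -53.2 0.026
gR 30 -56.2 -48.9 0.026
gR 40 -53.7 -41.2 0.027
gR 50 -53.7 -41.1 0.027
gR 60 -53.7 -41.0 0.026
gR 70 -53.7 -41.1 0.027
gR 80 -53.8 -41.1 0.027
gR 90 -53.5 -47.2 0.026
gL 0 59.2 64.2 0.026
gL 10 56.6 63.5 0.027
gL 20 53.4 59.7 0.025
gL 30 49.0 57.3 0.026
gL 40 41.0 53.1 0.026
gL 50 41.8 52.5 0.027
gL 60 41.0 53.5 0.026
gL 70 41.9 52.6 0.027
gL 80 41.2 53.4 0.027
gL 90 49.0 53.1 0.027
pivR -9.9 -62.2
pivL -8.5 60.8
knR -60.9 -67.9
knL -58.8 80.6
dx -0.32 dy -0.63 dz 17.66 twist -0.3
dx -0.31 dy -0.64 dz 26.96 twist 0.0
```

```bash
python3 -m pendant '[{"dx":-0.3,"dy":-0.6,"dz":5,"twist":-0.3},{"dx":-0.3,"dy":-0.6,"dz":10,"twist":-0.3},{"dx":-0.3,"dy":-0.6,"dz":15,"twist":-0.3},{"dx":-0.3,"dy":-0.6,"dz":20,"twist":-0.3},{"dx":-0.3,"dy":-0.6,"dz":23.5,"twist":-0.3},{"dx":-0.3,"dy":-0.6,"dz":25.5,"twist":-0.3},{"dx":-0.3,"dy":-0.6,"dz":26.8,"twist":-0.3},{"dx":-0.3,"dy":-0.6,"dz":26.8,"twist":-0.3},{"dx":-0.3,"dy":-0.6,"dz":26.8,"twist":-0.3}]'
python3 -m pendant '[{"dx":0,"dy":0,"dz":0,"twist":0},{"dx":0,"dy":0,"dz":0,"twist":0},{"dx":0,"dy":0,"dz":0,"twist":0},{"dx":0,"dy":0,"dz":0,"twist":0},{"dx":0,"dy":0,"dz":0,"twist":0},{"dx":0,"dy":0,"dz":0,"twist":0}]' 0 60
```

```text
time: 3.5
eef_pos: [0.4739, -0.1197, 0.0295]
tcp_rot: [0.011, 1.0, -0.0, 0.001]
contact_force: [-0.5, 0.5, -0.1]
opening: 0.999
finger_force: 0.0
time: 4.25
eef_pos: [0.4732, -0.1198, 0.0287]
tcp_rot: [0.012, 1.0, -0.0, 0.0]
contact_force: [-0.6, 0.3, 3.2]
opening: 0.224
finger_force: 59.4
```

```bash
python3 -m pendant '[{"dx":0,"dy":0,"dz":-2,"twist":0},{"dx":0,"dy":0,"dz":-5,"twist":0},{"dx":0,"dy":0,"dz":-9,"twist":0},{"dx":0,"dy":0,"dz":-9,"twist":0},{"dx":0,"dy":0,"dz":-9,"twist":0}]'
python3 - <<'E'
from h import *
import pickle
c=shot("wrist"); pickle.dump(c,open("w3.pkl","wb")); save(c,"w3.png",k=1.5)
go([0.5004,0.1519,0.118],np.radians(96.2))
E
```

```text
time: 4.88
eef_pos: [0.4717, -0.1191, 0.1167]
tcp_rot: [0.012, 1.0, 0.001, -0.001]
contact_force: [0.3, 0.1, -2.2]
opening: 0.221
finger_force: 59.0
dx -2.27 dy 27.14 dz -0.15 twist -7.5
```

View pics/w3.png

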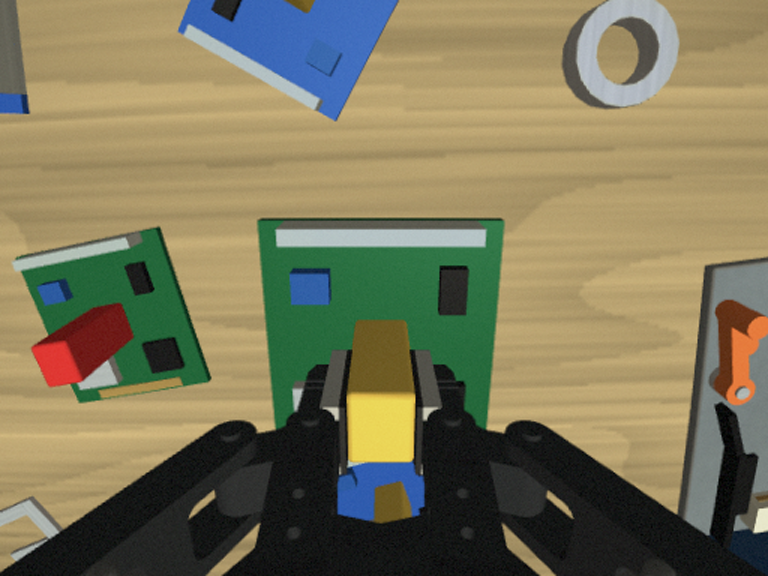

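The card is held level and square. Its rear corners are at (258,219) and (504,219). Checking the in-hand pose while moving to above the bay mouth.

```bash
python3 - <<'E'
from h import *
import pickle
c=pickle.load(open("w3.pkl","rb")); 
p=onplane(c,[(258/1.5,219/1.5),(504/1.5,219/1.5)],.093); print(p, np.linalg.norm(p[0]-p[1]), p.mean(0)-[.4717,-.1191,0])
E
python3 -m pendant '[{"dx":-0.2,"dy":3,"dz":-0.1,"twist":-1},{"dx":-0.5,"dy":8,"dz":-0.1,"twist":-3},{"dx":-1,"dy":13,"dz":-0.1,"twist":-5},{"dx":-1.5,"dy":18,"dz":-0.1,"twist":-7},{"dx":-2,"dy":23,"dz":-0.1,"twist":-7.5},{"dx":-2.3,"dy":26,"dz":-0.1,"twist":-7.5},{"dx":-2.3,"dy":27.1,"dz":-0.1,"twist":-7.5},{"dx":-2.3,"dy":27.1,"dz":-0.1,"twist":-7.5}]'
python3 -c "
from h import *
go([0.5004,0.1519,0.05],np.radians(96.2));go([0.5004,0.1519,0.0385],np.radians(96.2))"
```

```text
[[ 0.42038164 -0.16308983  0.093     ]
 [ 0.42236714 -0.07355624  0.093     ]] 0.08955560414355518 [-0.05032561  0.00077696  0.093     ]
time: 5.92
eef_pos: [0.5012, 0.1507, 0.1179]
tcp_rot: [-0.054, 0.999, -0.0, -0.001]
contact_force: [0.2, 0.4, -1.4]
opening: 0.226
finger_force: 59.3
dx 0.04 dy 0.13 dz 6.79 twist 0.0
dx 0.04 dy 0.13 dz 7.94 twist 0.0
```

```bash
python3 -m pendant '[{"dx":0,"dy":0.1,"dz":3,"twist":0},{"dx":0,"dy":0.1,"dz":6,"twist":0},{"dx":0,"dy":0.1,"dz":7,"twist":0},{"dx":0,"dy":0.1,"dz":7.5,"twist":0},{"dx":0,"dy":0.1,"dz":7.8,"twist":0},{"dx":0,"dy":0.1,"dz":7.8,"twist":0},{"dx":0,"dy":0.1,"dz":7.8,"twist":0}]'
python3 - <<'E'
from h import *
y=np.radians(6.2);o=np.array([.5451,.1568])
s=ctrl.get_state();print(s["contact_force"])
for bx in(0,.02,.038): go([*(o+bx*np.array([np.cos(y),np.sin(y)])),s["eef_pos"][2]],np.radians(96.2))
E
```

```text
time: 6.8
eef_pos: [0.5026, 0.1519, 0.0421]
tcp_rot: [-0.054, 0.999, 0.0, 0.001]
contact_force: [-0.0, -0.0, -2.4]
opening: 0.23
finger_force: 59.2
[-0.04372105 -0.01458396 -2.40997106]
dx -4.27 dy 0.03 dz 0.01 twist -0.0
dx -6.27 dy 0.03 dz 0.01 twist -0.0
dx -8.07 dy 0.03 dz 0.01 twist -0.0
```

```bash
python3 -m pendant '[{"dx":0,"dy":0,"dz":0.2,"twist":0},{"dx":0,"dy":0,"dz":0.25,"twist":0},{"dx":-1,"dy":0,"dz":0.25,"twist":0},{"dx":-2,"dy":0,"dz":0.25,"twist":0},{"dx":-3,"dy":0,"dz":0.25,"twist":0},{"dx":-3.5,"dy":0,"dz":0.25,"twist":0},{"dx":-3.5,"dy":0,"dz":0.25,"twist":0}]'
python3 - <<'E'
from h import *
y=np.radians(6.2);o=np.array([.5451,.1568])
s=ctrl.get_state();print(s["contact_force"],s["wrist_torque"])
for bx in(.0,.02,.038): go([*(o+bx*np.array([np.cos(y),np.sin(y)])),s["eef_pos"][2]],np.radians(96.2))
E
```

```text
time: 7.68
eef_pos: [0.5373, 0.1555, 0.0387]
tcp_rot: [-0.054, 0.999, -0.0, 0.0]
contact_force: [0.0, 0.9, -1.8]
opening: 0.228
finger_force: 59.3
[ 3.20803274e-05  9.41783968e-01 -1.83825599e+00] [-0.00263153 -0.00815386 -0.00017534]
dx -0.79 dy 0.04 dz 0.00 twist -0.0
dx -2.79 dy 0.05 dz 0.00 twist -0.0
dx -4.59 dy 0.05 dz 0.00 twist -0.0
```

Nearly on the floor and free. Continuing the slide to just short of the connector, then up to contact.

```bash
python3 -m pendant '[{"dx":-0.8,"dy":0.05,"dz":0,"twist":0},{"dx":-1.6,"dy":0.05,"dz":0,"twist":0},{"dx":-2.4,"dy":0.05,"dz":0,"twist":0},{"dx":-3.2,"dy":0.05,"dz":0,"twist":0},{"dx":-4,"dy":0.05,"dz":0,"twist":0},{"dx":-4.3,"dy":0.05,"dz":0,"twist":0},{"dx":-4.3,"dy":0.05,"dz":0,"twist":0}]'
python3 -m pendant '[{"dx":-0.2,"dy":0,"dz":0,"twist":0},{"dx":-0.4,"dy":0,"dz":0,"twist":0},{"dx":-0.4,"dy":0,"dz":0,"twist":0}]'
```

```text
time: 8.55
eef_pos: [0.5798, 0.1607, 0.0387]
tcp_rot: [-0.054, 0.999, 0.0, 0.0]
contact_force: [-0.6, -0.3, -1.4]
opening: 0.223
finger_force: 59.3
time: 8.93
eef_pos: [0.5832, 0.1611, 0.0388]
tcp_rot: [-0.054, 0.999, -0.0, -0.001]
contact_force: [-1.8, -0.5, -0.7]
opening: 0.224
finger_force: 59.5
```

```bash
python3 -m pendant '[{"dx":-0.15,"dy":0,"dz":0,"twist":0},{"dx":-0.15,"dy":0,"dz":0,"twist":0}]'
python3 -m pendant '[{"dx":0,"dy":0,"dz":0,"twist":0},{"dx":0,"dy":0,"dz":0,"twist":0},{"dx":0,"dy":0,"dz":0,"twist":0},{"dx":0,"dy":0,"dz":-2,"twist":0},{"dx":0,"dy":0,"dz":-6,"twist":0},{"dx":3,"dy":0,"dz":-11,"twist":0},{"dx":7,"dy":0,"dz":-14,"twist":0},{"dx":11,"dy":0,"dz":-14,"twist":0},{"dx":11,"dy":0,"dz":-14,"twist":0},{"dx":11,"dy":0,"dz":-14,"twist":0}]' 60
cat > look.py <<'E'
from h import *
import sys,pickle
c=shot("wrist"); pickle.dump(c,open("w.pkl","wb")); save(c,sys.argv[1],k=1.5)
y=np.radians(6.2);o=np.array([.5451,.1568]);x=np.array([np.cos(y),np.sin(y)]);w=np.array([-x[1],x[0]])
def bay(p): p=np.atleast_2d(p); r=p[:,:2]-o; return np.c_[r@x,r@w,p[:,2]]*1000
for i,s,ce in blobs(c,(4,150,100),(18,255,255),60)[2]:
    q=np.argwhere(blobs(c,(4,150,100),(18,255,255),60)[1]==i)[:,::-1]; P=bay(bydepth(c,q))
    k=P[:,2]>37; print("org",s,"knob top",P[k].mean(0).round(1) if k.sum() else None,k.sum(),"extent",P.min(0).round(0),P.max(0).round(0))
for i,s,ce in blobs(c,(45,80,30),(85,255,200),200)[2]:
    q=np.argwhere(blobs(c,(45,80,30),(85,255,200),200)[1]==i)[:,::-1]; P=bay(bydepth(c,q)); print("green",s,P.min(0).round(1),P.max(0).round(1))
E
python3 look.py w4.png
```

```text
time: 9.18
eef_pos: [0.5844, 0.1612, 0.0388]
tcp_rot: [-0.054, 0.999, -0.0, -0.001]
contact_force: [-4.6, -0.9, 2.4]
opening: 0.221
finger_force: 59.8
time: 10.42
eef_pos: [0.4766, 0.1495, 0.1801]
tcp_rot: [-0.054, 0.999, 0.0, 0.001]
contact_force: [0.3, 0.3, 0.1]
opening: 0.604
finger_force: 0.0
org [175, 172, 31, 61, 861] knob top [-63.1 -66.7  48.3] 175 extent [-151.  -80.   -0.] [ -2.  -0. 323.]
org [304, 175, 41, 58, 751] knob top [-59.   79.4  45.3] 161 extent [-151.   -0.   -1.] [ -2.  93. 323.]
green [212, 218, 84, 78, 3218] [-150.9  -46.5    9.4] [ 88.2  45.5 322.7]
```

View pics/w4.png

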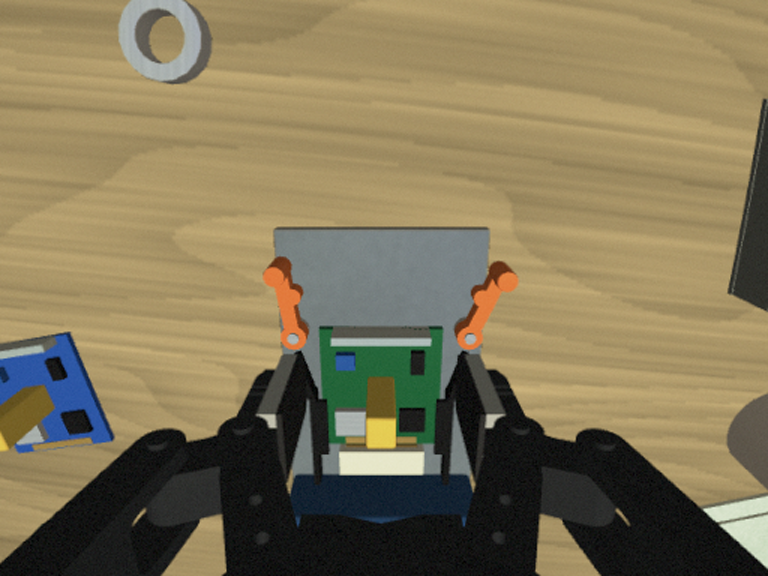

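The card rests against the connector at (381,460), in the guides. The knobs are at (277,274) and (508,280). I'll close the gripper, push each lever to about 0.5 rad with a fingertip, then press both home together so the card doesn't skew.

```bash
cat > lev.py <<'E'
from h import *
import pickle,sys
y=np.radians(6.2);o=np.array([.5451,.1568])*1000;x=np.array([np.cos(y),np.sin(y)]);w=np.array([-x[1],x[0]])
side=+1 if sys.argv[1]=="L" else -1
def bay(p): r=np.asarray(p)[:2]*1000-o; return np.array([r@x,r@w])
def tool(b,z): return go([*((o+b[0]*x+b[1]*w)/1000),z],np.radians(96.2))
th0=float(sys.argv[2]); A=np.array([-11,62.])
def cen(t,back=0):
    K=A+50*np.array([-np.sin(t),-np.cos(t)]); n=np.array([np.cos(t),-np.sin(t)]); e=np.array([3,0])*(1 if t>1 else 0)
    if t>1.57: n=np.array([0,-1])
    c=K-(7+back)*n-np.array([11,-14.5])+e; return c*[1,side]
print("now bay",bay(ctrl.get_state()["eef_pos"]))
for z in(.10,.031): print("start",z,cen(th0,8)); tool(cen(th0,8),z)
for t in np.linspace(th0,.5,9): print(round(t,2),end=" "); tool(cen(t),.031)
E
python3 - <<'E'
from h import *
import pickle
c=pickle.load(open("w.pkl","rb")); y=np.radians(6.2);o=np.array([.5451,.1568]);x=np.array([np.cos(y),np.sin(y)]);w=np.array([-x[1],x[0]])
for nm,uv in(("R",(276/1.5,275/1.5)),("L",(508/1.5,280/1.5))):
    p=onplane(c,[uv],.042)[0,:2]-o; b=np.array([p@x,p@w])*1000; s=1 if nm=="L" else -1
    r=b-[-11,62*s]; print(nm,b.round(1),"r",np.hypot(*r).round(1),"theta",np.arctan2(-r[0],-r[1]*s))
E
python3 lev.py L 1.93
```

```text
R [-61.5 -66.9] r 50.7 theta 1.6675108135179342
L [-58.2  81.3] r 51.0 theta 1.9586046264274168
now bay [-68.68260729   0.07551432]
start 0.1 [-65.80885262 109.0764421 ]
dx -0.26 dy 10.90 dz 7.98 twist -0.0
start 0.031 [-65.80885262 109.0764421 ]
dx -0.25 dy 10.90 dz 14.88 twist -0.0
1.93 dx -0.25 dy 10.10 dz 14.88 twist -0.0
1.75 dx -0.01 dy 9.24 dz 14.88 twist -0.0
1.57 dx 0.07 dy 8.35 dz 14.88 twist -0.0
1.39 dx 0.11 dy 7.45 dz 14.88 twist -0.0
1.21 dx -0.00 dy 6.56 dz 14.88 twist -0.0
1.04 dx -0.27 dy 5.70 dz 14.88 twist -0.0
0.86 dx -0.39 dy 4.90 dz 14.88 twist -0.0
0.68 dx -0.95 dy 4.19 dz 14.89 twist -0.0
0.5 dx -1.62 dy 3.59 dz 14.89 twist -0.0
```

```bash
python3 -m pendant '[{"dx":-0.2,"dy":5,"dz":1,"twist":0},{"dx":-0.2,"dy":10,"dz":4,"twist":0},{"dx":-0.2,"dy":11.5,"dz":9,"twist":0},{"dx":-0.2,"dy":11.5,"dz":12.5,"twist":0},{"dx":-0.2,"dy":11.5,"dz":14.5,"twist":0},{"dx":-0.2,"dy":11.5,"dz":14.9,"twist":0},{"dx":-0.2,"dy":11.5,"dz":14.9,"twist":0},{"dx":-0.2,"dy":11.5,"dz":14.9,"twist":0}]' 0
python3 lev.py L 1.95
```

```text
time: 11.48
eef_pos: [0.4666, 0.2643, 0.0311]
tcp_rot: [-0.054, 0.999, 0.0, 0.001]
contact_force: [0.1, 0.4, -0.3]
opening: 0.001
finger_force: 0.0
now bay [-66.44420595 115.32852776]
start 0.1 [-65.44798575 110.00904157]
dx -0.12 dy -0.53 dz -6.89 twist -0.0
start 0.031 [-65.44798575 110.00904157]
dx -0.10 dy -0.53 dz 0.01 twist -0.0
1.95 dx -0.10 dy -1.33 dz 0.01 twist -0.0
1.77 dx 0.16 dy -2.20 dz 0.01 twist -0.0
1.59 dx 0.25 dy -3.10 dz 0.01 twist -0.0
1.41 dx 0.30 dy -4.01 dz 0.01 twist -0.0
1.23 dx 0.19 dy -4.92 dz 0.01 twist -0.0
1.04 dx -0.08 dy -5.79 dz 0.01 twist -0.0
0.86 dx -0.20 dy -6.60 dz 0.01 twist -0.0
0.68 dx -0.76 dy -7.33 dz 0.01 twist -0.0
0.5 dx -1.44 dy -7.93 dz 0.01 twist -0.0
```

```bash
python3 -m pendant '[{"dx":-0.1,"dy":-1.3,"dz":0,"twist":0},{"dx":0.1,"dy":-2.2,"dz":0,"twist":0},{"dx":0.2,"dy":-3.1,"dz":0,"twist":0},{"dx":0.2,"dy":-4,"dz":0,"twist":0},{"dx":0.1,"dy":-4.9,"dz":0,"twist":0},{"dx":0.1,"dy":-4.9,"dz":0,"twist":0}]'
python3 - <<'E'
from h import *
s=ctrl.get_state(); print(s["contact_force"])
E
python3 lev.py L 1.23 | tail -9
```

```text
time: 12.22
eef_pos: [0.467, 0.2145, 0.0299]
tcp_rot: [-0.053, 0.999, 0.0, -0.003]
contact_force: [-7.6, 0.9, 4.4]
opening: -0.001
finger_force: 3.3
[-7.59434026  0.87933091  4.36668089]
1.23 dx -0.29 dy 0.06 dz -0.11 twist -0.1
1.14 dx -0.41 dy -0.39 dz -0.12 twist -0.1
1.05 dx -0.56 dy -0.82 dz -0.12 twist -0.1
0.96 dx -0.45 dy -1.24 dz -0.12 twist -0.1
0.86 dx -0.68 dy -1.64 dz -0.12 twist -0.1
0.77 dx -0.95 dy -2.02 dz -0.12 twist -0.1
0.68 dx -1.25 dy -2.37 dz -0.12 twist -0.1
0.59 dx -1.58 dy -2.69 dz -0.13 twist -0.1
0.5 dx -1.94 dy -2.98 dz -0.13 twist -0.1
```

```bash
cat > kn.py <<'E'
from h import *
y=np.radians(6.2);o=np.array([.5451,.1568])*1000;x=np.array([np.cos(y),np.sin(y)]);w=np.array([-x[1],x[0]])
def run(name="wrist"):
    c=shot(name); r=ctrl.get_state()["eef_pos"][:2]*1000-o; print("tool bay",(r@x).round(1),(r@w).round(1))
    m,l,b=blobs(c,(4,150,60),(18,255,255),25)
    for i,s,ce in b:
        q=np.argwhere(l==i)[:,::-1]; q=q[c["depth"][q[:,1],q[:,0]]>0]
        P=bydepth(c,q); r=P[:,:2]*1000-o; B=np.c_[r@x,r@w,P[:,2]*1000]
        for nm,k in(("knob",(B[:,2]>38)&(B[:,2]<46)),("arm",(B[:,2]>24)&(B[:,2]<30))):
            if k.sum()>4: print(s,nm,k.sum(),B[k].mean(0).round(1),"min",B[k].min(0).round(1),"max",B[k].max(0).round(1))
    m,l,b=blobs(c,(45,80,30),(85,255,200),150)
    for i,s,ce in b:
        q=np.argwhere(l==i)[:,::-1]; q=q[c["depth"][q[:,1],q[:,0]]>0]
        P=bydepth(c,q); r=P[:,:2]*1000-o; B=np.c_[r@x,r@w,P[:,2]*1000]; k=(B[:,2]<18)&(B[:,0]>-90)
        if k.sum()>20: print("green x",np.percentile(B[k,0],[0,1,99,100]).round(1),"y",np.percentile(B[k,1],[1,99]).round(1))
    return c
if __name__=="__main__": run()
E
python3 kn.py; python3 -c "
from kn import run; run('top')
run('scene')"
```

```text
tool bay -71.4 65.9
[0, 244, 72, 101, 3463] knob 257 [-61.  -63.7  41.2] min [-67.1 -68.4  38.1] max [-54.1 -60.8  43.5]
[0, 244, 72, 101, 3463] arm 1760 [-34.5 -62.4  26.9] min [-67.8 -73.1  24. ] max [ -1.2 -51.9  30. ]
[212, 247, 14, 39, 250] knob 78 [-63.6  46.6  41.3] min [-66.6  44.5  38.1] max [-59.6  49.1  43.1]
[212, 247, 14, 39, 250] arm 39 [-65.   47.1  27.1] min [-66.4  44.6  24.2] max [-62.4  49.2  29.9]
[247, 317, 14, 32, 249] arm 207 [-13.6  65.6  27. ] min [-26.8  61.3  24.3] max [-2.2 69.2 28.6]
green x [-13.4 -13.2  -2.2  -1.9] y [-46.3 -35.3]
tool bay -71.4 65.9
[200, 179, 10, 20, 82] knob 21 [-58.9 -70.5  41.7] min [-64.8 -75.9  38.5] max [-50.7 -65.1  45. ]
[200, 179, 10, 20, 82] arm 46 [-30.6 -64.7  27.4] min [-48.3 -70.8  24.1] max [-10.5 -56.1  30. ]
green x [-8.7 -6.2 86.  88.8] y [-44.4  43.1]
green x [-89.8 -89.7 -47.3 -45.6] y [-473.1 -385.6]
tool bay -71.4 65.9
[315, 143, 20, 20, 116] knob 19 [-59.9  49.2  42.4] min [-65.4  42.3  38. ] max [-54.1  54.7  45.4]
[315, 143, 20, 20, 116] arm 64 [-31.   52.5  27.1] min [-57.4  42.1  24.2] max [-0.5 62.4 29.9]
[280, 165, 19, 21, 110] knob 16 [-58.1 -72.1  41.8] min [-65.3 -80.   38.2] max [-52.2 -66.3  45.6]
[280, 165, 19, 21, 110] arm 66 [-29.5 -67.8  26.9] min [-56.  -76.8  24. ] max [ -0.3 -57.4  29.9]
green x [-12.1  -8.5  48.6  50.1] y [-46.9  39.2]
green x [27.2 29.  82.  85.3] y [-34.8  43.5]
green x [-89.9 -89.8 -44.2 -43.5] y [-474.5 -386.5]
```

```bash
python3 -m pendant '[{"dx":0.2,"dy":0.7,"dz":-0.1,"twist":0},{"dx":-0.2,"dy":0.8,"dz":-0.1,"twist":0},{"dx":-0.9,"dy":0.6,"dz":-0.1,"twist":0},{"dx":-1,"dy":0,"dz":-0.1,"twist":0},{"dx":-1.1,"dy":-0.55,"dz":-0.1,"twist":0},{"dx":-1.5,"dy":-1.2,"dz":-0.1,"twist":0},{"dx":-1.9,"dy":-1.75,"dz":-0.1,"twist":0},{"dx":-1.9,"dy":-1.75,"dz":-0.1,"twist":0}]'
python3 kn.py
```

```text
time: 13.38
eef_pos: [0.4902, 0.2003, 0.031]
tcp_rot: [-0.053, 0.999, 0.001, -0.001]
contact_force: [-2.1, 4.7, 1.5]
opening: -0.002
finger_force: 2.5
tool bay -49.8 49.2
[3, 209, 88, 108, 4004] knob 655 [-61.1 -67.4  41.6] min [-67.2 -75.6  38. ] max [-52.5 -61.   43.5]
[3, 209, 88, 108, 4004] arm 1964 [-33.9 -62.6  27. ] min [-67.6 -72.8  24. ] max [ -1.  -52.5  30. ]
[201, 229, 34, 46, 951] knob 508 [-50.   28.7  41.9] min [-58.   22.8  38. ] max [-41.8  35.1  43.7]
[201, 229, 34, 46, 951] arm 117 [-54.3  30.   27.1] min [-55.9  23.4  24. ] max [-50.7  35.6  30. ]
green x [-13.6 -13.2   7.7   8.6] y [-45.5  -9.3]
green x [14.2 14.8 30.2 30.4] y [-21.5  -6.8]
```

```bash
python3 -m pendant '[{"dx":0,"dy":0.8,"dz":-0.5,"twist":0},{"dx":0,"dy":0.8,"dz":-5,"twist":0},{"dx":0.5,"dy":-4,"dz":-6,"twist":0},{"dx":1.1,"dy":-9,"dz":-6,"twist":0},{"dx":1.1,"dy":-14,"dz":-5,"twist":0},{"dx":1.1,"dy":-14.8,"dz":-1.5,"twist":0},{"dx":1.1,"dy":-14.8,"dz":0,"twist":0},{"dx":1.1,"dy":-14.8,"dz":0,"twist":0},{"dx":1.1,"dy":-14.8,"dz":0,"twist":0}]'
python3 kn.py
```

```text
time: 14.55
eef_pos: [0.4961, 0.0521, 0.0317]
tcp_rot: [-0.055, 0.999, -0.0, 0.001]
contact_force: [0.3, 0.6, -0.2]
opening: 0.003
finger_force: 0.0
tool bay -59.9 -98.8
[295, 225, 38, 65, 1504] knob 616 [-61.4 -69.3  41.8] min [-67.6 -75.6  38. ] max [-52.5 -62.6  43.9]
[295, 225, 38, 65, 1504] arm 480 [-47.5 -65.9  27. ] min [-67.6 -75.8  24. ] max [-31.6 -55.4  30. ]
[458, 243, 54, 83, 2366] knob 565 [-49.7  27.7  41.4] min [-56.6  21.3  38. ] max [-41.3  36.9  43.5]
[458, 243, 54, 83, 2366] arm 973 [-28.9  42.6  26.9] min [-56.1  21.7  24. ] max [-1.8 63.2 30. ]
green x [ 7.2  7.7 30.4 31.3] y [35.6 44.7]
```

```bash
python3 -m pendant '[{"dx":0,"dy":0.9,"dz":0,"twist":0},{"dx":0,"dy":1.6,"dz":0,"twist":0},{"dx":0,"dy":2.3,"dz":0,"twist":0},{"dx":-0.2,"dy":3.3,"dz":0,"twist":0},{"dx":-0.6,"dy":4.15,"dz":0,"twist":0},{"dx":-1,"dy":4.8,"dz":0,"twist":0},{"dx":-1,"dy":4.8,"dz":0,"twist":0}]'
python3 -m pendant '[{"dx":0,"dy":-0.8,"dz":-0.5,"twist":0},{"dx":0,"dy":-0.8,"dz":-5,"twist":0},{"dx":3,"dy":2,"dz":-8,"twist":0},{"dx":4,"dy":5,"dz":-8,"twist":0},{"dx":4,"dy":5,"dz":-8,"twist":0},{"dx":4,"dy":5,"dz":-8,"twist":0}]' 45
python3 kn.py
```

```text
time: 15.48
eef_pos: [0.4997, 0.1003, 0.0313]
tcp_rot: [-0.055, 0.998, -0.001, -0.001]
contact_force: [-1.8, -3.6, 2.0]
opening: -0.001
finger_force: 2.2
time: 16.23
eef_pos: [0.4552, 0.1456, 0.1109]
tcp_rot: [-0.054, 0.999, 0.0, 0.0]
contact_force: [0.3, -0.4, -0.6]
opening: 0.448
finger_force: 0.0
tool bay -90.6 -1.7
[211, 228, 15, 29, 251] knob 92 [-52.7 -28.5  41.6] min [-57.9 -31.2  38.1] max [-46.  -25.8  44. ]
[211, 228, 15, 29, 251] arm 44 [-56.7 -29.8  27. ] min [-58.9 -36.1  24.1] max [-51.4 -25.9  29.8]
[283, 231, 14, 29, 206] knob 67 [-49.6  24.9  41.6] min [-54.5  22.6  38.2] max [-43.4  26.7  43.4]
[283, 231, 14, 29, 206] arm 35 [-53.5  25.4  27.3] min [-55.6  22.8  24.1] max [-49.7  28.9  29.8]
green x [-1.3  5.5 66.3 71.2] y [-43.5  41.5]
```

```bash
python3 -m pendant '[{"dx":0,"dy":0.2,"dz":4,"twist":0},{"dx":0,"dy":0.2,"dz":7.5,"twist":0},{"dx":-0.8,"dy":0.2,"dz":8.2,"twist":0},{"dx":-1.6,"dy":0.2,"dz":8.2,"twist":0},{"dx":-2.2,"dy":0.2,"dz":8.2,"twist":0},{"dx":-2.7,"dy":0.2,"dz":8.2,"twist":0},{"dx":-3.2,"dy":0.2,"dz":8.2,"twist":0},{"dx":-3.2,"dy":0.2,"dz":8.2,"twist":0}]'
python3 kn.py
```

```text
time: 17.27
eef_pos: [0.4818, 0.1505, 0.0289]
tcp_rot: [-0.054, 0.999, -0.001, -0.007]
contact_force: [-14.3, -3.1, 12.2]
opening: 0.449
finger_force: 7.9
tool bay -63.6 0.5
green x [ 7.1  7.7 15.7 16.2] y [-18.3  20.9]
```

```bash
python3 -m pendant '[{"dx":1.5,"dy":0,"dz":0,"twist":0},{"dx":3,"dy":0,"dz":-1,"twist":0},{"dx":4,"dy":0,"dz":-6,"twist":0},{"dx":4,"dy":0,"dz":-10,"twist":0},{"dx":4,"dy":0,"dz":-10,"twist":0},{"dx":4,"dy":0,"dz":-10,"twist":0}]' 22
python3 - <<'E'
from kn import *
c=run(); save(c,"w5.png",k=1.5); run("scene")
E
```

```text
time: 18.08
eef_pos: [0.4465, 0.1468, 0.1287]
tcp_rot: [-0.054, 0.999, 0.0, 0.0]
contact_force: [0.1, -0.5, 0.5]
opening: 0.22
finger_force: 0.0
tool bay -99.7 0.7
[178, 228, 47, 59, 614] knob 42 [-56.9 -33.4  40.8] min [-58.7 -38.8  38.1] max [-53.3 -28.5  43.2]
[178, 228, 47, 59, 614] arm 372 [-26.4 -53.8  27.1] min [-58.9 -70.2  24. ] max [ -2.8 -28.3  29.6]
[281, 231, 20, 16, 86] arm 23 [-54.2  32.5  27.6] min [-55.6  29.4  24.8] max [-49.9  36.4  29.9]
[302, 248, 28, 39, 387] arm 268 [-20.1  57.9  26.9] min [-38.3  44.9  24. ] max [-3.5 70.6 28.8]
green x [ 5.   5.7 79.1 81.3] y [-27.   27.6]
tool bay -99.9 0.7
[312, 150, 23, 13, 114] knob 16 [-48.   27.1  40.7] min [-53.9  20.2  38.3] max [-43.4  32.8  44.3]
[312, 150, 23, 13, 114] arm 62 [-24.   44.7  26.8] min [-44.9  23.2  24.1] max [-1.8 68.5 29.6]
[293, 161, 6, 18, 71] knob 14 [-48.9 -35.2  41.9] min [-55.5 -40.3  39.1] max [-44.4 -29.6  45.9]
[293, 161, 6, 18, 71] arm 40 [-32.3 -46.2  26.9] min [-49.3 -59.5  24.1] max [-16.2 -31.6  29.9]
green x [-12.3 -10.4  48.8  49.1] y [-47.4  40.4]
green x [28.2 28.9 84.6 86.1] y [-36.2  42.8]
green x [-89.9 -89.4 -49.7 -48.4] y [-438.7 -386.3]
green x [-90.  -89.9 -44.9 -42.7] y [-475.3 -444.1]
```

View pics/w5.png

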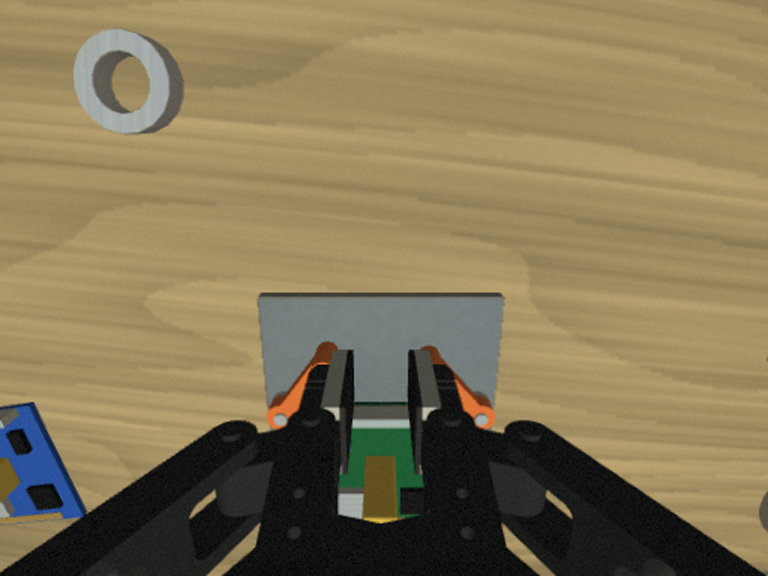

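The levers are still at about 0.85 rad, with knobs at (327,350) and (430,350). Straight +x has poor leverage here, so I'll turn the closed fingers to face the push direction, one lever at a time.

```bash
python3 -m pendant '[{"dx":-1,"dy":2,"dz":0,"twist":10},{"dx":-2,"dy":4,"dz":3,"twist":20},{"dx":-2.6,"dy":4.5,"dz":6.5,"twist":30},{"dx":-2.6,"dy":4.5,"dz":9,"twist":34},{"dx":-2.6,"dy":4.5,"dz":9.7,"twist":34},{"dx":-3.5,"dy":4,"dz":9.7,"twist":34},{"dx":-4.2,"dy":3.3,"dz":9.7,"twist":34},{"dx":-4.8,"dy":2.9,"dz":9.7,"twist":34},{"dx":-5.5,"dy":2.5,"dz":9.7,"twist":34},{"dx":-5.5,"dy":2.5,"dz":9.7,"twist":34}]' 0
python3 - <<'E'
from kn import *
run("scene"); print(ctrl.get_state()["qpos"].round(2))
y=np.radians(6.2)
def at(bx,by,z,yaw=96.2): b=o+bx*x+by*w; return go([*b/1000,z],np.radians(yaw))
at(-80,30,.10); at(-74,-46,.10,96.2+34)
E
```

```text
time: 19.42
eef_pos: [0.4969, 0.1765, 0.0314]
tcp_rot: [0.241, 0.971, -0.001, -0.003]
contact_force: [-4.9, 0.2, -2.1]
opening: -0.001
finger_force: 2.2
tool bay -45.8 24.9
[312, 156, 23, 9, 105] knob 22 [-30.9  14.1  41.6] min [-37.9   6.6  38.2] max [-23.8  21.7  45.4]
[312, 156, 23, 9, 105] arm 56 [-17.2  41.   26.8] min [-29.1   9.   24.1] max [-1.4 67.4 29.8]
[293, 161, 6, 18, 68] knob 14 [-49.3 -35.8  41.3] min [-55.4 -40.8  38.7] max [-44.6 -29.7  43.9]
[293, 161, 6, 18, 68] arm 39 [-33.  -46.2  26.9] min [-48.3 -60.6  24. ] max [-17.5 -35.2  29.6]
green x [-10.2  -9.   48.4  49.2] y [-46.7  41.9]
green x [27.2 29.5 83.6 85.3] y [-35.9  43.6]
green x [-89.9 -89.8 -45.5 -42.8] y [-474.3 -387.1]
[ 0.15  0.23  2.06 -0.    0.86 -0.94]
dx 3.15 dy -1.52 dz -6.84 twist -34.0
dx -1.60 dy -7.48 dz -6.84 twist -68.0
```

```bash
python3 -m pendant '[{"dx":1.2,"dy":0,"dz":-0.3,"twist":0},{"dx":2,"dy":0,"dz":-4,"twist":-10},{"dx":2,"dy":-1,"dz":-7,"twist":-20},{"dx":1,"dy":-3,"dz":-7,"twist":-30},{"dx":0,"dy":-5,"dz":-7,"twist":-40},{"dx":-1,"dy":-7,"dz":-7,"twist":-50},{"dx":-1.6,"dy":-7.5,"dz":-7,"twist":-60},{"dx":-1.6,"dy":-7.5,"dz":-7,"twist":-68},{"dx":-1.6,"dy":-7.5,"dz":-7,"twist":-68},{"dx":-1.6,"dy":-7.5,"dz":-7,"twist":-68}]'
cat > at.py <<'E'
from kn import *
def at(bx,by,z,yaw=96.2): b=o+bx*x+by*w; return go([*b/1000,z],np.radians(yaw))
E
python3 - <<'E'
from at import *
run()
n=np.array([.829,.559])
for t,b in((.95,10),(.95,0),(.8,0),(.65,0),(.5,0),(.42,-2),(.42,-4)):
    K=np.array([-11-50*np.sin(t),-62+50*np.cos(t)]); print(t,K.round(0),end=" "); at(*(K-(18+b)*n),.0315,130.2)
E
```

```text
time: 20.72
eef_pos: [0.4784, 0.1039, 0.1027]
tcp_rot: [-0.343, 0.939, -0.0, 0.001]
contact_force: [-0.4, 0.2, 0.2]
opening: 0.002
finger_force: 0.0
tool bay -72.1 -45.3
[183, 216, 79, 42, 1372] knob 69 [-56.  -35.5  40.9] min [-58.4 -39.5  38. ] max [-51.9 -29.1  43.2]
[183, 216, 79, 42, 1372] arm 896 [-27.1 -51.4  27. ] min [-58.8 -70.8  24.1] max [ -2.2 -29.4  29.9]
[285, 263, 20, 25, 205] knob 25 [-37.3  16.5  40.7] min [-38.1  13.2  38. ] max [-36.1  21.2  42.7]
[285, 263, 20, 25, 205] arm 57 [-35.1  19.   26.8] min [-38.   11.3  24. ] max [-29.7  32.3  30. ]
green x [-12.8 -12.6  27.5  29.5] y [-45.5 -30.6]
green x [26.5 27.4 60.2 62.6] y [20.2 44.5]
0.95 [-52. -33.] dx 0.42 dy -0.11 dz 7.10 twist -0.1
0.95 [-52. -33.] dx -0.58 dy -0.11 dz 7.10 twist -0.1
0.8 [-47. -27.] dx -1.30 dy 0.10 dz 7.10 twist -0.1
0.65 [-41. -22.] dx -2.05 dy 0.20 dz 7.10 twist -0.1
0.5 [-35. -18.] dx -2.79 dy 0.19 dz 7.10 twist -0.1
0.42 [-31. -16.] dx -3.39 dy 0.14 dz 7.10 twist -0.1
0.42 [-31. -16.] dx -3.59 dy 0.14 dz 7.10 twist -0.1
```

```bash
python3 -m pendant '[{"dx":0.6,"dy":-0.1,"dz":4,"twist":0},{"dx":0.6,"dy":-0.1,"dz":6.5,"twist":0},{"dx":0.5,"dy":-0.1,"dz":7.1,"twist":0},{"dx":-0.6,"dy":0,"dz":7.1,"twist":0},{"dx":-1.3,"dy":0.1,"dz":7.1,"twist":0},{"dx":-2,"dy":0.2,"dz":7.1,"twist":0},{"dx":-2.8,"dy":0.2,"dz":7.1,"twist":0},{"dx":-3.5,"dy":0.1,"dz":7.1,"twist":0},{"dx":-3.5,"dy":0.1,"dz":7.1,"twist":0}]'
python3 -m pendant '[{"dx":1.2,"dy":0,"dz":-0.3,"twist":0},{"dx":2.5,"dy":0,"dz":-4,"twist":10},{"dx":3,"dy":1,"dz":-7,"twist":20},{"dx":3,"dy":2,"dz":-7,"twist":30},{"dx":3,"dy":2,"dz":-7,"twist":34},{"dx":3,"dy":2,"dz":-7,"twist":34},{"dx":3,"dy":2,"dz":-7,"twist":34}]' 22
python3 - <<'E'
from at import *
run(); run("scene")
at(-70,0,.0295); at(-29,0,.0295)
E
```

```text
time: 21.9
eef_pos: [0.502, 0.1279, 0.0305]
tcp_rot: [-0.344, 0.939, 0.001, -0.003]
contact_force: [-5.3, -1.7, -1.3]
opening: -0.003
finger_force: 2.1
time: 22.78
eef_pos: [0.4688, 0.1229, 0.1016]
tcp_rot: [-0.054, 0.999, -0.0, 0.001]
contact_force: [-0.6, 0.6, 0.3]
opening: 0.222
finger_force: 0.0
tool bay -79.7 -25.4
[235, 243, 37, 34, 905] knob 220 [-32.4 -17.3  41.8] min [-38.6 -22.5  38.2] max [-23.8 -12.5  43.6]
[235, 243, 37, 34, 905] arm 425 [-25.  -29.8  27.1] min [-38.4 -40.3  24. ] max [-12.3 -11.9  29.8]
[299, 243, 72, 42, 1312] knob 166 [-32.6  18.2  41.8] min [-38.   13.2  38.2] max [-24.8  23.2  44. ]
[299, 243, 72, 42, 1312] arm 776 [-20.1  43.4  26.9] min [-38.2  13.2  24. ] max [-4.  70.8 30. ]
green x [-7.4 -3.5 71.  74.9] y [-44.7  -8.4]
tool bay -79.9 -25.4
[312, 157, 23, 8, 100] knob 17 [-29.5  14.   41.7] min [-34.3   8.4  38. ] max [-24.2  21.2  44.8]
[312, 157, 23, 8, 100] arm 57 [-17.8  38.9  27. ] min [-30.    8.6  24.2] max [-2.6 67.4 29.9]
[293, 163, 14, 23, 94] knob 16 [-29.6 -18.9  41. ] min [-35.3 -24.4  38. ] max [-24.4 -13.1  43.7]
[293, 163, 14, 23, 94] arm 54 [-17.2 -44.9  26.9] min [-31.2 -72.6  24.1] max [ -2.8 -17.7  29.9]
green x [-11.   -9.5  48.   49. ] y [-46.6  39.6]
green x [27.3 29.7 83.8 86.1] y [-34.9  43.3]
green x [-90.  -89.6 -45.1 -43.8] y [-474.5 -386.7]
dx -0.98 dy 2.54 dz 7.16 twist -0.0
dx -5.08 dy 2.54 dz 7.17 twist -0.0
```

```bash
python3 -m pendant '[{"dx":-0.5,"dy":1.5,"dz":2,"twist":0},{"dx":-1,"dy":2.5,"dz":5,"twist":0},{"dx":-1,"dy":2.5,"dz":7.1,"twist":0},{"dx":-2,"dy":2.5,"dz":7.1,"twist":0},{"dx":-3,"dy":2.5,"dz":7.1,"twist":0},{"dx":-3.6,"dy":2.5,"dz":7.1,"twist":0},{"dx":-4.2,"dy":2.5,"dz":7.1,"twist":0},{"dx":-4.7,"dy":2.5,"dz":7.1,"twist":0},{"dx":-5.1,"dy":2.5,"dz":7.1,"twist":0},{"dx":-5.1,"dy":2.5,"dz":7.1,"twist":0}]'
python3 - <<'E'
from at import *
run("scene")
E
```

```text
time: 24.12
eef_pos: [0.5078, 0.1527, 0.0278]
tcp_rot: [-0.054, 0.998, -0.001, -0.012]
contact_force: [-18.2, -2.7, 7.1]
opening: 0.218
finger_force: 9.5
tool bay -37.5 -0.1
[313, 157, 22, 11, 100] knob 20 [-20.6   9.5  41.6] min [-27.4   3.9  38.6] max [-13.5  16.8  45.6]
[313, 157, 22, 11, 100] arm 58 [-12.7  40.3  27. ] min [-23.8   5.5  24.2] max [-1.8 66.8 29.8]
[293, 165, 18, 21, 95] knob 19 [-19.7 -15.4  41.1] min [-27.5 -23.5  38.5] max [-13.4  -8.7  44.8]
[293, 165, 18, 21, 95] arm 51 [-12.2 -44.4  26.9] min [-20.  -72.5  24.6] max [ -1.7 -16.8  30. ]
green x [-6.7 -1.9 86.3 90.4] y [-45.7  43.6]
green x [-89.7 -89.3 -44.8 -43.4] y [-474.  -387.4]
```

```bash
python3 -m pendant '[{"dx":-0.4,"dy":0,"dz":0,"twist":0},{"dx":-0.8,"dy":0,"dz":0,"twist":0},{"dx":-1,"dy":0,"dz":0,"twist":0},{"dx":-1,"dy":0,"dz":0,"twist":0}]'
python3 - <<'E'
from at import *
run("scene")
E
```

```text
time: 24.68
eef_pos: [0.5165, 0.1536, 0.0269]
tcp_rot: [-0.054, 0.998, -0.001, -0.013]
contact_force: [-19.5, -2.5, 5.7]
opening: 0.22
finger_force: 9.9
tool bay -28.8 -0.0
[315, 157, 20, 13, 92] knob 22 [-11.4   8.9  41.4] min [-18.1   0.8  38.3] max [-5.5 15.1 44.3]
[315, 157, 20, 13, 92] arm 47 [-9.5 38.6 27.1] min [-16.1   5.6  24.4] max [-3.  64.2 29.9]
[293, 167, 20, 19, 101] knob 20 [ -9.8 -16.1  42.1] min [-17.8 -23.6  38.4] max [-4.5 -7.8 45.9]
[293, 167, 20, 19, 101] arm 59 [ -9.6 -43.6  26.9] min [-16.8 -71.7  24.1] max [ -0.6 -16.4  29.9]
green x [ 0.   3.3 92.1 96. ] y [-45.8  46. ]
green x [-89.9 -89.7 -44.1 -42.4] y [-473.8 -386.6]
```

```bash
python3 -m pendant '[{"dx":-0.3,"dy":0,"dz":0,"twist":0},{"dx":-0.6,"dy":0,"dz":0,"twist":0},{"dx":-0.6,"dy":0,"dz":0,"twist":0}]'
python3 -c "
from at import *
s=ctrl.get_state()['eef_pos'][:2]*1000-o;print(s@x)"
```

```text
time: 25.1
eef_pos: [0.5178, 0.1539, 0.0268]
tcp_rot: [-0.055, 0.998, -0.001, -0.02]
contact_force: [-32.8, -4.6, 17.7]
opening: 0.214
finger_force: 16.6
-27.471504658132485
```

The force rose to 33 N with little motion, so they are at the stop. Backing off to inspect.

```bash
python3 -m pendant '[{"dx":1,"dy":0,"dz":0,"twist":0},{"dx":2.5,"dy":0,"dz":0,"twist":0},{"dx":5,"dy":0,"dz":-2,"twist":0},{"dx":6.5,"dy":0,"dz":-7,"twist":0},{"dx":7,"dy":0,"dz":-13,"twist":0},{"dx":7,"dy":0,"dz":-19,"twist":0},{"dx":7,"dy":0,"dz":-19,"twist":0},{"dx":7,"dy":0,"dz":-19,"twist":0}]'
python3 - <<'E'
from at import *
c=run(); save(c,"w6.png",k=1.5)
E
```

```text
time: 26.1
eef_pos: [0.463, 0.1475, 0.2209]
tcp_rot: [-0.054, 0.999, 0.0, 0.001]
contact_force: [0.0, -0.1, -1.1]
opening: 0.218
finger_force: 0.0
tool bay -83.4 -0.4
[195, 210, 56, 22, 722] knob 113 [-11.9 -11.9  41.8] min [-17.9 -18.8  38. ] max [-4.8 -6.1 43.9]
[195, 210, 56, 22, 722] arm 455 [-11.2 -42.2  27. ] min [-19.9 -70.7  24. ] max [ 0.5 -6.3 29.8]
[259, 210, 55, 22, 718] knob 115 [-12.   12.   41.7] min [-18.1   5.3  38.1] max [-4.7 18.  44.3]
[259, 210, 55, 22, 718] arm 454 [-11.2  41.8  26.9] min [-20.3   5.5  24.1] max [ 0.2 70.1 29.8]
green x [13.8 14.1 91.4 93.1] y [-23.6  21.8]
```

View pics/w6.png

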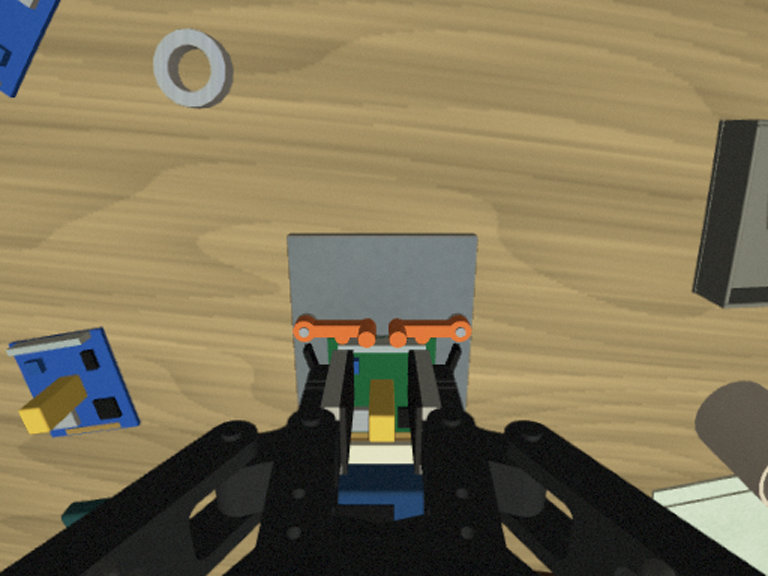

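Both levers lie straight across behind the card: knobs at (367,338) and (398,338), pivots at (304,331) and (460,331). A last numeric check of the seating by the grip position.

```bash
python3 - <<'E'
from at import *
for n in("wrist","top","scene"):
    c=shot(n); m,l,b=blobs(c,(20,120,60),(35,255,255),30)
    for i,s,ce in b:
        q=np.argwhere(l==i)[:,::-1]; q=q[c["depth"][q[:,1],q[:,0]]>0]; P=bydepth(c,q); P=P[(P[:,2]>.066)&(P[:,2]<.075)]
        if len(P)>5:
            r=P[:,:2]*1000-o; B=np.c_[r@x,r@w]
            if abs(B.mean(0)[1])<60: print(n,s,((B.min(0)+B.max(0))/2).round(1),B.mean(0).round(1),len(P),P[:,2].mean())
E
```

```text
wrist [234, 255, 40, 42, 811] [49.4  0.2] [48.2 -0.1] 316 0.0698237677202657
top [173, 151, 9, 15, 95] [52.1 -6.5] [52.  -6.9] 31 0.0707978347919593
scene [323, 171, 14, 21, 190] [51.  -3.6] [51.6 -3.7] 64 0.06946537697459308
```

The grip is at bay x ≈ 50, so the card is seated, and the robot is clear of everything.

```bash
python3 -c "
from plant import ctrl
print(ctrl.sign_off())"
```

```text
the job is handed in; nothing more can be done
None
```

I slid the card with the yellow grip into the bay until it touched the connector, swung both levers home so it is fully seated, and handed the job in at about 26 s with the gripper clear of everything.

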